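# Light to standby, then hold the dish carrier up level

## Task

Turn the light base's selector knob to standby (the open-ring mark) and leave it there; only then take the dish carrier by its handle and lift it off the glass stage. Finish while still holding it in the air, still and level, its underside about 8 cm above the glass, with both dishes sitting in their seats; keep it level all the way and leave the jar, the wash bottle and the stack of spare dishes where they are.

Things in the scene. Friction and masses are not known exactly. Their poses are not given: they have to be found in the camera images.
- selector (a joint): angle (rad) of the selector knob (on the low pod right of the stage, marks around its far side); grows clockwise seen from above. Five click positions: 0 two bars, 0.5 open ring (standby, wanted), 1.0 one dot, 1.5 two dots, 2.0 three dots; stops just past both ends. A sprung detent (about 0.03 N m) pulls it into the nearest position when let go. It starts at one, two or three dots
- selector_grip (a point): point on the knob's upright axis at the height to grip. Knob: black bar 46 x 14 mm, top 10 mm above this point, on a round skirt 52 mm across (skirt top 22 mm below this point, flat pod top 32 mm below). x lies along the bar towards its white-line end, z up; turns with the knob. The stage housing's wall (70 mm high) is 80 mm from the axis, on the robot's left
- stage_top (a point): centre of the light base's square glass stage (220 mm square, flat, 80 mm above the table) on its upper face; z up, x away from the robot when the base stands square; the base is fixed and heavy. The knob axis lies at x -20 mm, y -200 mm in this frame
- carrier: steel dish carrier (about 0.3 kg plus two dishes): plate 78 mm (x) by 172 mm (y) by 5 mm thick with two ring seats, and an upright 12 mm square post in the middle that carries a crossbar handle. Origin at the centre of its underside, z up, y along its length
- carrier_grip (a point): centre of the carrier's crossbar handle: a steel bar 64 mm long along the carrier's y, 14 mm wide along its x, 24 mm high; 98 mm above the carrier's underside. Same axes as the carrier
- carrier_base (a point): centre of the carrier's underside, same axes as the carrier
- seat_a (a point): where the centre of dish a belongs: 50 mm from the carrier's middle along its +y, 14 mm above its underside, inside a ring 62 mm in inner diameter and 8 mm high
- seat_b (a point): the same for dish b, at 50 mm along the carrier's -y
- dish_a_center (a point): centre (half-way up) of the loose lidded clear dish in seat a, 58 mm in diameter, 18 mm high, about 45 g
- dish_b_center (a point): centre (half-way up) of the same kind of dish in seat b
- jar_center (a point): centre (half-way up) of a lidded specimen jar, 68 mm in diameter, 100 mm high; leave alone
- washbottle_center (a point): point on the axis of a plastic wash bottle, 75 mm above the table; body 72 mm in diameter, 150 mm high, bent spout up to 188 mm; leave alone
- dishstack_center (a point): centre (half-way up) of a stack of three spare dishes, 60 mm in diameter, 54 mm high; leave alone
Things that resemble listed ones, but are neither listed nor needed, are in the scene too. What is shaped like the carrier but pink is not meant.

How it is judged:
On the way, in this order (a step that is already met when the one before it is completed fails the run):
1. the selector stands at the open ring (standby) while the carrier is still on the glass (value of joint selector between 0.35 and 0.65 rad and z of carrier_base in the frame of stage_top below 0.01 m), for 0.3 s.
2. the carrier is lifted level between 5 and 14 cm off the glass and held by the gripper (z of carrier_base in the frame of stage_top between 0.05 and 0.14 m and angle between carrier_base's own z axis and vertical below 0.1 rad and contact force between the fingers and carrier above 1 N), for 0.3 s.
At the end, for the whole second after the job is handed in: selector within 0.15 rad of the open ring; the gripper alone holds the carrier, underside 5 to 14 cm above the glass, level within 0.1 rad, still (3 cm/s, 0.15 rad/s); each dish within 8 mm of its seat; jar, wash bottle and dish stack within 3 cm of where they stood (all of step 2 and value of joint selector between 0.35 and 0.65 rad and linear speed of carrier below 0.03 m/s and angular speed of carrier below 0.15 rad/s and distance between dish_a_center and seat_a below 0.008 m and distance between dish_b_center and seat_b below 0.008 m and contact force between carrier and lightbase below 0.1 N and contact force between carrier and jar below 0.1 N and contact force between carrier and washbottle below 0.1 N and contact force between carrier and dishstack below 0.1 N and distance of each of jar_center, washbottle_center, dishstack_center from where it was at the start of the episode below 0.03 m); the arm keeps its last pose, push and grip.
It fails at once if the carrier is lifted while the selector is not at standby (z of carrier_base in the frame of stage_top above 0.015 m and not (value of joint selector between 0.35 and 0.65 rad)).
It fails at once if the carrier is tipped by more than 0.25 rad (14 degrees) (angle between carrier_base's own z axis and vertical above 0.25 rad).
It fails at once if the specimen jar is pushed more than 3 cm or knocked over (distance of jar_center from where it was at the start of the episode above 0.03 m or angle between jar_center's own z axis and vertical above 0.4 rad).
It fails at once if the wash bottle is pushed more than 3 cm or knocked over (distance of washbottle_center from where it was at the start of the episode above 0.03 m or angle between washbottle_center's own z axis and vertical above 0.4 rad).
It fails at once if the stack of spare dishes is pushed more than 3 cm or knocked over (distance of dishstack_center from where it was at the start of the episode above 0.03 m or angle between dishstack_center's own z axis and vertical above 0.4 rad).
It also fails if it takes over 46 s, if anything falls off the work surface, if the arm or the gripper's body presses on something with over 40 N, if the wrist force passes 120 N, or if a joint passes its speed limit or range.

## Robot

A 7-joint arm with a two-finger parallel gripper is mounted at the origin on the work surface. World frame = base frame: x ahead of the robot, y to its left, z up, the work surface at z = 0. Lengths are in m, angles in rad, forces in N, time in s.
With the tool pointing down it reaches from about 0.425 to 0.875 m from the base axis. Payload 4.7 kg.
Tool frame: the origin (TCP) lies at the very end of the fingers, on their centre line; the grasp point (between the pads) lies ctrl.pinch_z behind it (ctrl.pinch_z is the distance from the TCP to the grasp point, in m); x points along the fingers, y is the direction in which the jaws open and shut, and the axes are right-handed (so a half turn about x gives the same grasp; the last joint's range is limited). The gripper opens to 87 mm and grips with 3 to 60 N. Pads are 19 mm wide; open, the fingers measure 117 mm over their backs; the gripper's body (75 mm by 190 mm) begins 51 mm behind the grasp point.
Start: joints at [1.14, 0.321, -0.07, 1.45, 0.023, 1.371, -0.057], TCP at [0.28, -0.587, 0.223] pointing down, gripper open.
Joint ranges: [-2.86, 2.86], [-0.3, 2.09], [-1.38, 1.24], [0.06, 2.45], [-1.56, 4.7], [0.09, 2.05], [-2.69, 2.69]. Speed limits (rad/s): [2.57, 2.57, 3.14, 3.14, 3.14, 3.14, 3.14].

## Interface

Orientations are given as a rotation vector (axis times angle).
In Python, from bench import get_state, get_image, camera_info, order, ctrl gives the robot as it stands.
- The arm moves only by the tool jog_arm, never from a script. Its arguments are lists of equal length, an entry for each row: "claw": the finger opening in mm, from 0 to 87; "xyz": the shift along the tool's x, y, z in mm, a list of three; "roll": the turn about the tool's x in degrees. In form: {"claw": [claw, ...], "xyz": [[tx, ty, tz], ...], "roll": [roll, ...]}. A call has 1 to 5 rows; each row is the pose to reach, as a shift and turn from the pose measured when the call began, along the tool's axes at that moment; what a row does not reach only later rows make up. A row lasts 1/10 s, in which the tool goes at most 50 mm and 8.59 degrees, less where a joint would pass 70% of its speed; a pose out of reach is approached as far as the arm can. A call with a gripper value outside its range is refused whole. The fingers move at their own pace and stop on an object; "force" is the grip in N (left out, the last holds). Time passes only in rows, so rows that repeat a pose let the fingers close. It gives the time, the measured TCP pose, the force and the opening at its end, in the units of the state.
- get_state(): the state, without advancing time (a new reading comes with each control period).
- get_image(name): name is "scene" or "top" or "wrist"; returns (picture, depth): 400x640x3 uint8, red, green, blue; 400x640 float32, m along the optical axis (not along the pixel's ray), 0 where there is no reading.
- camera_info(name): a dict with "intrinsics" (3x3 intrinsics, pixels), "rvec" (rotation vector, rad) and "tvec" (3), from world to camera coordinates, as OpenCV has them; the wrist camera has in their place "tool_from_camera" (4x4, takes a point from camera to tool coordinates, whose origin is the TCP and whose axes are the tool frame's). Camera axes: x right, y down, z forward; pixel columns grow to the right and rows downward; lengths in m; the calibration is good to about 2 mm. A picture is of the moment at which its call begins: read the wrist's pose just before it. camera_info takes no time and is no camera call.
- order.close_job(): hands the job in, once; it reports no verdict.
The state is a dict: "time": time; "joint_positions": joint angles; "qd": joint speeds; "joint_torque": joint torques, N m; "position": TCP position; "tool_rot": TCP orientation; "ft_force": force on the tool from outside, world axes, zero at the start; "torque": the same for the moment, N m; "grip_width": opening from 0.0 (shut) to 1.0 (fully open).
Only numpy, scipy, OpenCV 4.12 (cv2) and the standard library are available. Lean on these libraries where they do the work, as an engineer would, in place of code of your own. Each camera call takes 0.05 s, during which the arm holds its last target. There are 200 camera calls.

## Working session

There is one attempt and no reset: what is moved stays moved. The work goes in short steps, Python scripts to look and compute and a tool call to move; the robot and the scene stay as the last step left them, time stands still between calls to the robot, and variables do not carry over. Pictures are saved under pics/ and viewed, about 8 in all and at most 12, crops included, and the job is handed in when it is done.

Besides the shell and the picture viewer there is one more tool, called after ">>>" as name([rows], argument=value, ...), one row to a line, values as JSON. jog_arm: Moves the arm, as the interface text tells. Its arguments: {"type":"object","properties":{"claw":{"type":"array"},"xyz":{"type":"array"},"roll":{"type":"array"},"force":{"type":"number"}},"required":["claw","xyz","roll"]}

```bash
ls; mkdir -p pics; cat > h.py <<'E'
import numpy as np, cv2
from bench import get_state, get_image, camera_info, order, ctrl
from scipy.spatial.transform import Rotation as R
def w2c(name, st=None):
    c=camera_info(name); K=np.array(c["intrinsics"])
    if name=="wrist":
        T=np.eye(4); T[:3,:3]=R.from_rotvec(st["tool_rot"]).as_matrix(); T[:3,3]=st["position"]
        M=np.linalg.inv(T@np.array(c["tool_from_camera"]))
    else:
        M=np.eye(4); M[:3,:3]=R.from_rotvec(np.ravel(c["rvec"])).as_matrix(); M[:3,3]=np.ravel(c["tvec"])
    return K,M
def shot(name,tag):
    st=get_state(); im,d=get_image(name); K,M=w2c(name,st)
    cv2.imwrite(f"pics/{tag}.png",im[:,:,::-1]); np.savez(f"{tag}.npz",im=im,d=d,K=K,M=M)
    return im,d,K,M
def cloud(d,K,M):
    v,u=np.mgrid[:d.shape[0],:d.shape[1]]
    p=np.stack([(u-K[0,2])/K[0,0]*d,(v-K[1,2])/K[1,1]*d,d],-1)
    return (p-M[:3,3])@M[:3,:3]   # world
def ray_z(u,v,z,K,M):
    r=M[:3,:3].T@np.array([(u-K[0,2])/K[0,0],(v-K[1,2])/K[1,1],1]); o=-M[:3,:3].T@M[:3,3]
    return o+r*(z-o[2])/r[2]
E
python3 - <<'E'
from h import *
for n in("top","scene"): shot(n,n+"0")
s=get_state(); print(s, ctrl.pinch_z)
print(np.round(R.from_rotvec(s["tool_rot"]).as_matrix(),3))
E
```

```text
pics
{'time': 0.1, 'joint_positions': array([ 1.14011053,  0.32176746, -0.07005693,  1.45156356,  0.02262165,
        1.37080683, -0.05690635]), 'qd': array([-3.94319496e-04, -6.28238529e-05, -1.48390237e-03, -3.62945839e-03,
       -8.66930016e-04, -1.39231627e-03,  8.69263622e-04]), 'joint_torque': array([-2.56959083e-04, -4.92572021e+01, -4.05977201e-01, -3.13397813e+01,
       -6.42258581e-02,  3.95616435e-02,  9.77987202e-05]), 'position': array([ 0.27938844, -0.58633417,  0.22155331]), 'tool_rot': array([ 1.97502459,  0.44844047, -1.97605345]), 'ft_force': array([-0.35233144, -0.18408843,  0.66438624]), 'torque': array([0.02705729, 0.03582623, 0.00367919]), 'grip_width': 0.9978905554208792} 0.0187
[[-0.001  0.43  -0.903]
 [ 0.002 -0.903 -0.43 ]
 [-1.    -0.002  0.   ]]
```

View pics/top0.png

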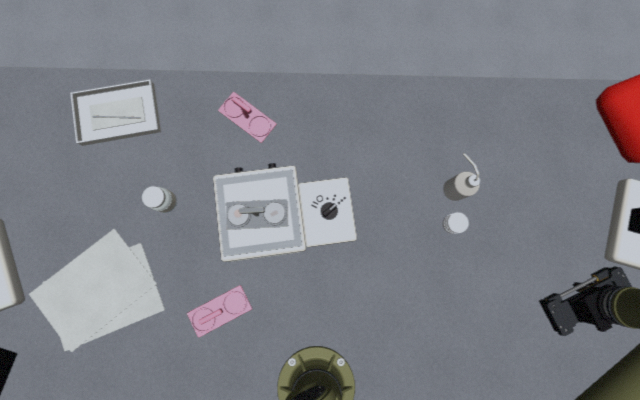

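View pics/scene0.png

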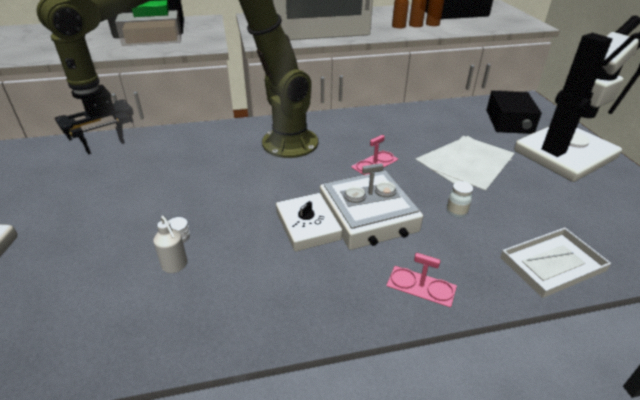

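Top view: the steel carrier is at (257,213) on the glass. The pink lookalikes at (247,117) and (219,311) are excluded by their colour. The knob is at (330,211), with its marks on the far side. Next I'll take an enlarged crop and measure.

```bash
python3 - <<'E'
from h import *
f=np.load("top0.npz"); im,d,K,M=[f[k] for k in("im","d","K","M")]
cv2.imwrite("pics/crop1.png",cv2.resize(im[160:265,205:365,::-1],None,fx=5,fy=5,interpolation=cv2.INTER_CUBIC))
P=cloud(d,K,M); ok=d>0
def box(z0,z1,u0,u1,v0,v1,name):
    m=np.zeros(d.shape,bool); m[v0:v1,u0:u1]=1; m&=ok&(P[...,2]>z0)&(P[...,2]<z1)
    q=P[m]; 
    if len(q)<3: print(name,"none",len(q)); return
    r=cv2.minAreaRect(q[:,:2].astype(np.float32)); print(name,len(q),np.round(q.mean(0),4),[np.round(x,4) for x in r])
box(.07,.082,205,310,160,265,"stage")
box(.165,.21,205,310,160,265,"handle")
box(.083,.115,205,310,160,265,"carrier")
box(.03,.06,300,358,175,250,"podtop")
box(.06,.11,310,350,190,230,"knob")
box(.09,.12,140,180,180,215,"jar");box(.1,.2,450,490,150,200,"bottle");box(.03,.08,440,475,205,240,"stack")
box(.02,.2,215,280,90,145,"pinkfar");box(.02,.2,180,255,280,340,"pinknear")
E
```

```text
stage 3865 [0.49   0.1675 0.0788] [array([0.4911, 0.1689]), array([0.2455, 0.2348]), np.float64(8.031)]
handle 154 [0.4841 0.171  0.1878] [array([0.4851, 0.1712]), array([0.0141, 0.0611]), np.float64(3.6852)]
carrier 1854 [0.485  0.1698 0.092 ] [array([0.4911, 0.1689]), array([0.2184, 0.2175]), np.float64(7.9998)]
podtop 3137 [ 0.497  -0.0257  0.0455] [array([ 0.4966, -0.0255]), array([0.196 , 0.1519]), np.float64(8.2709)]
knob 92 [ 0.4989 -0.0306  0.0843] [array([ 0.4993, -0.0317]), array([0.0251, 0.0463]), np.float64(41.1001)]
jar 393 [0.5275 0.4562 0.0998] [array([0.5279, 0.4574]), array([0.0586, 0.0583]), np.float64(66.445)]
bottle 533 [ 0.5786 -0.4112  0.1299] [array([ 0.5958, -0.4088]), array([0.1104, 0.062 ]), np.float64(23.6185)]
stack 377 [ 0.4696 -0.406   0.0523] [array([ 0.4696, -0.4087]), array([0.0564, 0.0607]), np.float64(2.4525)]
pinkfar 162 [0.7945 0.2233 0.0968] [array([0.7967, 0.2236]), array([0.0634, 0.0148]), np.float64(53.5839)]
pinknear 141 [0.2104 0.2819 0.1084] [array([0.2092, 0.2837]), array([0.014 , 0.0653]), np.float64(28.3253)]
```

View pics/crop1.png

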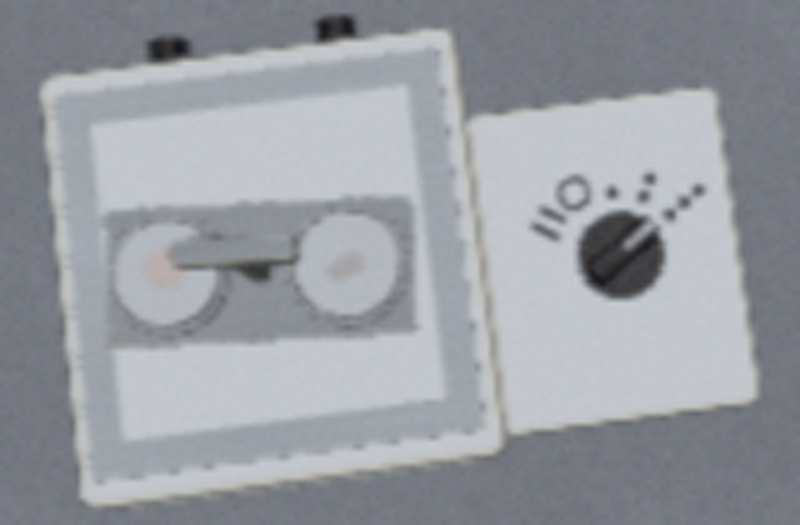

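The knob is at (620,255) in the crop. Its white line points at the three dots (685,202), so the ring at (575,193) is about 86° counter-clockwise. The grey carrier with the two dishes on the glass is the right one. The base yaw is about 8°, and the knob axis agrees with the stage geometry at (0.499, -0.032).

```bash
cat >> h.py <<'E'
def to(x,y,z,jaw):
    s=get_state(); A=R.from_rotvec(s["tool_rot"]).as_matrix()
    d=A.T@(np.array([x,y,z])-s["position"])*1000
    cur=np.degrees(np.arctan2(A[1,1],A[0,1])); roll=(cur-jaw+180)%360-180
    print("xyz mm",np.round(d,1),"roll",round(roll,1),"cur jaw",round(cur,1),"pos",np.round(s["position"],4),"t",s["time"],"q7",round(s["joint_positions"][6],2),"tilt",np.round(A[:,0],3),"w",round(s["grip_width"]*87,1),"F",np.round(s["ft_force"],1),np.round(s["torque"],2))
E
python3 -c "
from h import *
to(.499,-.032,.19,-139)"
```

```text
xyz mm [  32.2 -405.9 -436.8] roll 74.5 cur jaw -64.5 pos [ 0.2794 -0.5863  0.2216] t 0.1 q7 -0.06 tilt [-0.001  0.002 -1.   ] w 86.8 F [-0.4 -0.2  0.7] [0.03 0.04 0.  ]
```

>>> jog_arm([
  [0,-34,-36],
  [0,-68,-73],
  [0,-102,-109],
  [5,-136,-145],
  [10,-169,-182],
], claw=[87,87,87,87,87], roll=[8,16,24,32,40])

```text
time: 0.6
position: [0.3709, -0.3544, 0.2116]
tool_rot: [-2.083, 0.266, 2.086]
ft_force: [0.8, 0.7, 0.3]
grip_width: 0.998
```

```bash
python3 -c "
from h import *
to(.499,-.032,.19,-139)"
```

```text
xyz mm [  22.  -344.2  -42.5] roll 34.4 cur jaw -104.6 pos [ 0.3709 -0.3544  0.2116] t 0.6 q7 -1.12 tilt [-0.001  0.002 -1.   ] w 86.8 F [0.8 0.7 0.3] [ 0.05 -0.02 -0.01]
```

>>> jog_arm([
  [3,-49,-6],
  [6,-98,-12],
  [9,-147,-18],
  [12,-196,-24],
  [15,-245,-30],
], claw=[87,87,87,87,87], roll=[7,14,21,28,34])

```text
time: 1.1
position: [0.4616, -0.1239, 0.1967]
tool_rot: [-1.713, 0.78, 1.716]
ft_force: [0.8, -1.2, -0.6]
grip_width: 1.004
```

```bash
python3 -c "
from h import *
to(.499,-.032,.19,-139)"
```

```text
xyz mm [  6.8 -88.5  44.7] roll 0.1 cur jaw -138.9 pos [ 0.4616 -0.1239  0.1967] t 1.1 q7 -2.21 tilt [-0.001  0.001 -1.   ] w 87.3 F [ 0.8 -1.2 -0.6] [ 0.09 -0.05 -0.05]
```

>>> jog_arm([
  [3,-44,22],
  [7,-88,45],
  [7,-88,45],
  [7,-88,45],
], claw=[87,87,87,87], roll=[0,0,0,0])

```text
time: 1.5
position: [0.4982, -0.0308, 0.1893]
tool_rot: [-1.715, 0.778, 1.719]
ft_force: [-0.4, -0.5, -0.0]
grip_width: 0.997
```

```bash
python3 - <<'E'
from h import *
im,d,K,M=shot("wrist","w1"); P=cloud(d,K,M)
to(.499,-.032,.063,-139)
m=(d>0)&(P[...,2]>.070)&(P[...,2]<.11)&(np.hypot(P[...,0]-.499,P[...,1]+.032)<.045)
q=P[m]; print(len(q), q.mean(0) if len(q) else 0, cv2.minAreaRect(q[:,:2].astype(np.float32)) if len(q)>3 else 0, np.percentile(q[:,2],[5,50,95]) if len(q) else 0)
E
```

```text
xyz mm [126.4  -1.3  -0.4] roll 0.1 cur jaw -138.9 pos [ 0.498  -0.0326  0.1894] t 1.55 q7 -2.43 tilt [-0.002  0.001 -1.   ] w 86.9 F [-1.   0.4 -0. ] [ 0.03  0.11 -0.04]
913 [ 0.50078533 -0.03281119  0.08586784] ((0.49948206543922424, -0.031518880277872086), (0.013612791895866394, 0.04605773836374283), 41.26860427856445) [0.08192728 0.08642018 0.0878703 ]
```

View pics/w1.png

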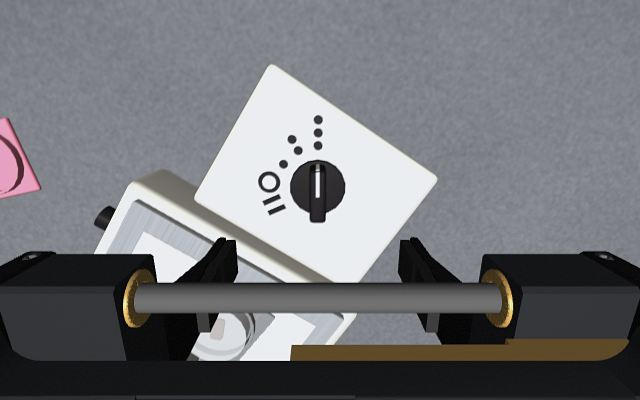

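The white line (318,165) points at the three dots, and the knob is centred under the fingers at (0.4995, -0.0315) with its top at 0.0875. I'll descend.

>>> jog_arm([
  [40,-2,0],
  [80,-2,0],
  [110,-2,0],
  [127,-2,0],
  [127,-2,0],
], claw=[60,50,45,45,45], roll=[0,0,0,0,0])

```text
time: 2.05
position: [0.4963, -0.0334, 0.0596]
tool_rot: [-1.706, 0.785, 1.72]
ft_force: [-0.5, 0.9, -0.0]
grip_width: 0.63
```

```bash
python3 -c "
from h import *
to(.4995,-.0315,.062,-138.7)"
```

```text
xyz mm [-2.4 -3.6 -0.7] roll -0.4 cur jaw -139.1 pos [ 0.4963 -0.0334  0.0596] t 2.05 q7 -2.5 tilt [-0.008  0.001 -1.   ] w 54.8 F [-0.5  0.9 -0. ] [ 0.12 -0.    0.03]
```

>>> jog_arm([
  [-3,-4,-1],
  [-3,-4,-1],
  [-3,-4,-1],
  [-3,-4,-1],
  [-3,-4,-1],
], claw=[40,30,5,5,5], roll=[0,0,0,0,0], force=12)

```text
time: 2.55
position: [0.5003, -0.0315, 0.0631]
tool_rot: [-1.707, 0.785, 1.72]
ft_force: [0.6, -0.2, 0.1]
grip_width: 0.185
```

>>> jog_arm([
  [0,0,0],
  [0,0,0],
  [0,0,0],
  [0,0,0],
], claw=[5,5,5,5], roll=[0,0,0,0])

```text
time: 2.95
position: [0.5, -0.0318, 0.0631]
tool_rot: [-1.706, 0.786, 1.72]
ft_force: [-1.8, -1.7, 2.3]
grip_width: 0.157
```

```bash
python3 -c "
from h import *
to(.4995,-.0315,.062,-53)"
```

```text
xyz mm [1.1 0.2 0.5] roll -86.1 cur jaw -139.1 pos [ 0.5    -0.0318  0.0631] t 2.95 q7 -2.51 tilt [-0.008  0.    -1.   ] w 13.7 F [-1.8 -1.7  2.3] [-0.09  0.41  0.03]
```

Gripped at 13.7 mm. Now I'll turn it counter-clockwise (negative roll).

>>> jog_arm([
  [0,0,0],
  [0,0,0],
  [0,0,0],
  [0,0,0],
  [0,0,0],
], claw=[5,5,5,5,5], roll=[-8,-16,-24,-32,-40])

```text
time: 3.45
position: [0.4999, -0.0319, 0.0631]
tool_rot: [-2.133, 0.165, 2.15]
ft_force: [-1.2, -1.1, 1.4]
grip_width: 0.158
```

```bash
python3 -c "
from h import *
to(.4997,-.0316,.063,-53)"
```

```text
xyz mm [ 0.1 -0.3  0.3] roll -45.8 cur jaw -98.8 pos [ 0.4999 -0.0319  0.0631] t 3.45 q7 -1.82 tilt [-0.008  0.    -1.   ] w 13.7 F [-1.2 -1.1  1.4] [-0.18  0.28 -0.06]
```

>>> jog_arm([
  [0,0,0],
  [0,0,0],
  [0,0,0],
  [0,0,0],
  [0,0,0],
], claw=[5,5,5,5,5], roll=[-8,-16,-24,-32,-40])

```text
time: 3.95
position: [0.5, -0.032, 0.0632]
tool_rot: [1.903, 0.542, -1.919]
ft_force: [-1.6, -0.9, -0.0]
grip_width: 0.162
```

>>> jog_arm([
  [0,0,0],
  [0,0,0],
  [0,0,0],
], claw=[5,5,5], roll=[-6,-6,-6])

```text
time: 4.25
position: [0.5, -0.032, 0.0631]
tool_rot: [1.839, 0.627, -1.854]
ft_force: [-1.9, 0.7, 0.3]
grip_width: 0.162
```

```bash
python3 -c "
from h import *
to(.4997,-.0316,.063,-53)"
```

```text
xyz mm [ 0.1 -0.5 -0. ] roll 0.4 cur jaw -52.6 pos [ 0.5    -0.032   0.0631] t 4.25 q7 -1.04 tilt [-0.008 -0.    -1.   ] w 14.1 F [-1.9  0.7  0.3] [-0.22  0.12  0.02]
```

Next I'll release, rise and check the knob from close by.

>>> jog_arm([
  [0,0,0],
  [0,0,0],
  [0,0,0],
  [-30,0,0],
  [-75,0,0],
], claw=[40,40,40,40,40], roll=[0,0,0,0,0])

```text
time: 4.75
position: [0.4984, -0.0317, 0.1367]
tool_rot: [1.836, 0.631, -1.86]
ft_force: [0.3, -0.8, 0.1]
grip_width: 0.444
```

>>> jog_arm([
  [-50,0,0],
  [-90,0,0],
  [-90,0,0],
  [-90,0,0],
], claw=[87,87,87,87], roll=[0,0,0,0])

```text
time: 5.15
position: [0.5003, -0.0318, 0.2275]
tool_rot: [1.838, 0.629, -1.858]
ft_force: [0.2, 1.0, -1.4]
grip_width: 0.738
```

```bash
python3 - <<'E'
from h import *
im,d,K,M=shot("wrist","w2"); P=cloud(d,K,M)
m=(d>0)&(P[...,2]>.070)&(P[...,2]<.11)&(np.hypot(P[...,0]-.499,P[...,1]+.032)<.045)
q=P[m]; print(len(q),cv2.minAreaRect(q[:,:2].astype(np.float32)))
m=(d>0)&(P[...,2]>.165)&(P[...,2]<.2)&(np.hypot(P[...,0]-.485,P[...,1]-.171)<.06)
print(m.sum())
to(.485,.171,.235,3.7)
E
```

```text
701 ((0.5000352263450623, -0.03077487275004387), (0.045647647231817245, 0.013340205885469913), 37.38784408569336)
2970
xyz mm [  -8.3 -170.  -111.6] roll -56.3 cur jaw -52.6 pos [ 0.4993 -0.0318  0.2262] t 5.2 q7 -0.93 tilt [-0.014  0.002 -1.   ] w 68.2 F [ 0.5 -0.8 -0.4] [-0.03 -0.05 -0.01]
```

View pics/w2.png

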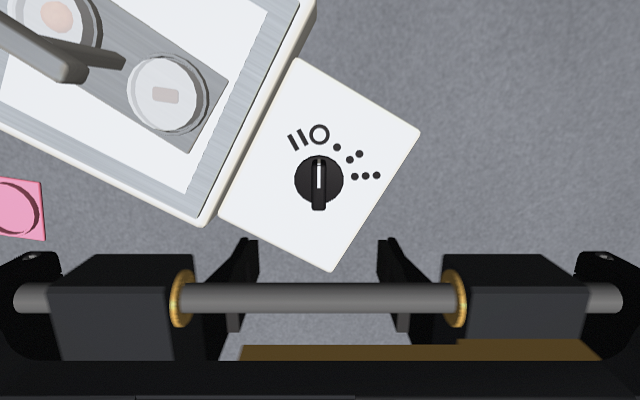

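The white line (318,170) points at the ring (319,134); the measured bar yaw is 37.4° and I expected 36.6°. Moving on to the carrier handle.

>>> jog_arm([
  [-8,-24,-16],
  [-8,-49,-32],
  [-8,-73,-48],
  [-8,-98,-64],
  [-8,-122,-80],
], claw=[87,87,87,87,87], roll=[-8,-16,-24,-32,-40])

```text
time: 5.7
position: [0.4876, 0.1147, 0.2327]
tool_rot: [1.357, 1.112, -1.379]
ft_force: [0.5, 0.0, -0.3]
grip_width: 0.999
```

```bash
python3 -c "
from h import *
to(.485,.171,.235,3.7)"
```

```text
xyz mm [ -2.2 -14.6 -54.5] roll -16.0 cur jaw -12.3 pos [0.4876 0.1147 0.2327] t 5.7 q7 -0.52 tilt [-0.017  0.002 -1.   ] w 86.9 F [ 0.5  0.  -0.3] [ 0.03 -0.14  0.  ]
```

>>> jog_arm([
  [-2,-7,-27],
  [-2,-15,-54],
  [-2,-15,-54],
  [-2,-15,-54],
], claw=[87,87,87,87], roll=[-8,-16,-16,-16])

```text
time: 6.1
position: [0.4836, 0.1707, 0.2333]
tool_rot: [1.153, 1.255, -1.175]
ft_force: [-0.5, -0.2, -0.3]
grip_width: 1.002
```

```bash
python3 - <<'E'
from h import *
im,d,K,M=shot("wrist","w3"); P=cloud(d,K,M)
m=(d>0)&(P[...,2]>.18)&(P[...,2]<.2)&(np.hypot(P[...,0]-.485,P[...,1]-.171)<.06)
q=P[m]
print(len(q),cv2.minAreaRect(q[:,:2].astype(np.float32)) if len(q)>3 else 0, np.percentile(q[:,2],[5,50,95]) if len(q) else 0)
to(.485,.171,.160,3.7)
E
```

```text
1858 ((0.4843474328517914, 0.1732458472251892), (0.013809654861688614, 0.06316887587308884), 3.5646560192108154) [0.18599094 0.18898245 0.19028621]
xyz mm [73.4  2.5 -1.2] roll -0.1 cur jaw 3.6 pos [0.484  0.1696 0.2334] t 6.15 q7 -0.38 tilt [-0.019  0.001 -1.   ] w 87.4 F [ 0.4  0.1 -0.1] [-0.11 -0.08  0.01]
```

View pics/w3.png

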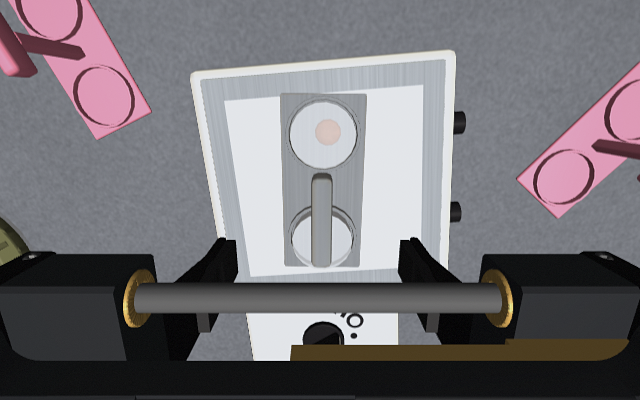

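The handle is centred between the fingers at (0.4843, 0.1732), yaw 3.6°, top at 0.190. I'll descend and grip.

>>> jog_arm([
  [30,2,-3],
  [60,2,-3],
  [73,2,-3],
  [73,2,-3],
  [73,2,-3],
], claw=[87,70,50,50,50], roll=[0,0,0,0,0])

```text
time: 6.65
position: [0.485, 0.1723, 0.1611]
tool_rot: [1.156, 1.253, -1.177]
ft_force: [0.3, -0.0, 0.7]
grip_width: 0.725
```

```bash
python3 -c "
from h import *
to(.4845,.173,.160,3.6)"
```

```text
xyz mm [ 1.1 -0.4 -0.7] roll -0.1 cur jaw 3.5 pos [0.485  0.1723 0.1611] t 6.65 q7 -0.44 tilt [-0.019  0.001 -1.   ] w 63.1 F [ 0.3 -0.   0.7] [-0.03 -0.14 -0.04]
```

>>> jog_arm([
  [1,0,0],
  [1,0,0],
  [1,0,0],
  [1,0,0],
  [1,0,0],
], claw=[40,20,5,5,5], roll=[0,0,0,0,0], force=10)

```text
time: 7.15
position: [0.4851, 0.1724, 0.1603]
tool_rot: [1.156, 1.252, -1.177]
ft_force: [0.0, -0.7, -0.4]
grip_width: 0.261
```

>>> jog_arm([
  [0,0,0],
  [0,0,0],
  [0,0,0],
  [0,0,0],
  [0,0,0],
], claw=[5,5,5,5,5], roll=[0,0,0,0,0], force=35)

```text
time: 7.65
position: [0.4851, 0.1724, 0.1604]
tool_rot: [1.156, 1.252, -1.176]
ft_force: [-1.0, -0.7, 1.6]
grip_width: 0.157
```

>>> jog_arm([
  [-2,0,0],
  [-4,0,0],
  [-6,0,0],
  [-8,0,0],
], claw=[5,5,5,5], roll=[0,0,0,0])

```text
time: 8.05
position: [0.485, 0.1723, 0.1682]
tool_rot: [1.156, 1.253, -1.177]
ft_force: [-0.1, 0.6, -4.2]
grip_width: 0.156
```

```bash
python3 -c "
from h import *
to(.4845,.173,.240,3.6)"
```

```text
xyz mm [-71.8  -1.8  -0.9] roll -0.1 cur jaw 3.5 pos [0.485  0.1723 0.1682] t 8.05 q7 -0.43 tilt [-0.019  0.001 -1.   ] w 13.6 F [-0.1  0.6 -4.2] [ 0.04 -0.1  -0.02]
```

The carrier's weight of about 4 N is on the gripper. I'll lift gently.

>>> jog_arm([
  [-5,0,0],
  [-13,0,0],
  [-22,0,0],
  [-31,0,0],
  [-38,0,0],
], claw=[5,5,5,5,5], roll=[0,0,0,0,0])

```text
time: 8.55
position: [0.4862, 0.1724, 0.2075]
tool_rot: [1.156, 1.252, -1.176]
ft_force: [0.4, 0.0, -3.6]
grip_width: 0.161
```

>>> jog_arm([
  [-8,0,0],
  [-17,0,0],
  [-26,0,0],
  [-32,0,0],
  [-35,0,0],
], claw=[5,5,5,5,5], roll=[0,0,0,0,0])

```text
time: 9.05
position: [0.487, 0.1725, 0.2433]
tool_rot: [1.157, 1.251, -1.175]
ft_force: [-0.1, 0.0, -4.4]
grip_width: 0.161
```

>>> jog_arm([
  [0,0,0],
  [0,0,0],
  [0,0,0],
  [0,0,0],
  [0,0,0],
], claw=[5,5,5,5,5], roll=[0,0,0,0,0])

```text
time: 9.55
position: [0.4869, 0.1725, 0.243]
tool_rot: [1.157, 1.252, -1.176]
ft_force: [0.2, -0.2, -3.2]
grip_width: 0.154
```

```bash
python3 - <<'E'
from h import *
to(.4845,.173,.240,3.6)
im,d,K,M=shot("wrist","w4"); P=cloud(d,K,M)
s=shot("scene","scene1")[0]
cv2.imwrite("pics/fin.png",np.vstack([cv2.resize(s[100:300,140:480,::-1],(640,376)),im[::1,:,::-1][:224]]))
# plate plane fit
m=(d>0)&(P[...,2]>.155)&(P[...,2]<.175)&(np.hypot(P[...,0]-.485,P[...,1]-.171)<.11)
q=P[m]; c=np.median(q[:,2]); q=q[abs(q[:,2]-c)<.006]
A=np.c_[q[:,:2]-q[:,:2].mean(0),np.ones(len(q))]; print(len(q),np.linalg.lstsq(A,q[:,2],rcond=None)[0])
E
```

```text
xyz mm [ 3.1 -2.3 -0.6] roll -0.1 cur jaw 3.5 pos [0.4869 0.1725 0.243 ] t 9.55 q7 -0.39 tilt [-0.017  0.001 -1.   ] w 13.4 F [ 0.2 -0.2 -3.2] [-0.02 -0.15  0.01]
7972 [-0.00743933  0.00031368  0.16730142]
```

View pics/fin.png

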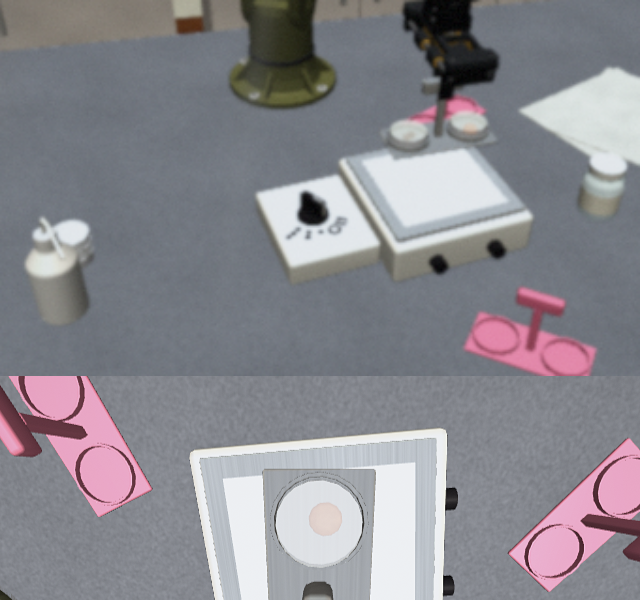

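The carrier hangs level with both dishes in their rings at (408,134) and (468,126), the knob is at the ring, and nothing else has moved. Its plate top is at 0.167, so the underside is about 8.2 cm above the glass. I'll hand in.

```bash
python3 -c "
from h import *
print(order.close_job())"
```

```text
the job is handed in; nothing more can be done
None
```

I turned the selector from three dots to the open ring and let go. Only then did I take the steel carrier by its handle and lift it straight up. I handed the job in at about 9.7 s of the 46 s, with the gripper still holding the carrier.

**Last checks:**
- **Selector:** after release, a close look showed the white line on the ring, with the bar at 37.4° against 36.6° expected. The last scene picture still shows it there.
- **Carrier:** the underside was about 8.2 cm above the glass and the plate tilt about 0.007 rad. It was gripped at 13.4 mm with the force set to 35 N, carrying about 3–4 N of weight. The arm pose held within about 0.3 mm over the last half second.
- **Dishes:** both look seated in their rings. I judged this by eye and did not measure the 8 mm limit.
- **Jar, wash bottle and dish stack:** they look undisturbed in the last scene picture, but I did not re-measure their positions.

No check failed or disagreed. The tool was tilted about 0.017 rad during the lift, well inside the 0.1 rad limit.

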